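# Open the ratchet bookend

### The job

Make room beside the card index box in the ratchet bookend: press down the release paddle on the sliding jaw and, keeping it pressed, push the jaw back along its bar, away from the box, until it is fully home against the end stop; then let go and move clear. Do it by pressing and pushing alone, grasp nothing, and leave the index box, the stapler, the glue stick, the roll of tape and the ink jar as they stand.

Things in the scene. Friction and masses are not known exactly. Their poses are not given: they have to be found in the camera images.
- bookend: ratchet bookend fixed to the desk. Origin on the desk under its bar; x points from the bar to the index box (away from the robot), y along the bar to the fixed end. Base plate 6 mm thick, x -33..167, y -156..160 mm. T-shaped aluminium bar at x 0, 36 wide, top z 32. Fixed end: upright plate, x 28..160, y 148..160, top z 105. End stop: black block on the bar, y -131..-145, top z 56
- jaw (a joint): position of the sliding jaw, m: 0 closed (at the box), grows as the jaw goes back along bookend -y, 0.100 is fully home on the end stop. Starts at 0 to 0.047. Friction about 2 N. Ratchet teeth every 9 mm block it in the opening direction unless the paddle is pressed; towards the box it clicks along
- tab (a joint): how far the release paddle is pressed down, m: 0 up, 0.008 down on its stop. Spring about 2 N at the start, 4.6 N at the stop. The pawl is clear of the teeth beyond 0.004; let up, it catches in the next tooth. Let go, the paddle springs up, or to within 4 mm of it where the pawl rests on a tooth (also at the start)
- tab_top (a point): centre of the top of the release paddle, z 71 mm when up; moves with jaw and paddle. A flat ribbed black plate, 42 mm (bookend x) by 44 mm (bookend y), on the jaw's carriage over the bar, in front of the index box (whose front is at least 48 mm from this point in bookend x). Closed fingertips fit on it from above
- jaw_face (a point): point on the jaw's upright face beside the paddle. It faces bookend +y; 27 mm from the paddle's centre towards bookend -y, 17 mm higher. The jaw is a grey plate 12 mm thick, bookend x -22..160 mm, top z 105, 34 mm above the paddle: a finger that holds the paddle down can be moved along bookend -y against this face to push the jaw
- index_box: blue-grey card index box with closed lid, 111 x 156 x 88 mm, 0.42 kg, loose, standing on the base plate between the fixed end and the jaw, its top 94 mm above the desk. Origin at the centre of its underside. To be left alone.
- stapler: stapler 38 x 145 x 50 mm, loose, lying before the bar on the robot's side. Origin centre of underside. To be left alone.
- glue_stick: glue stick 26 mm across, 86 mm high, loose, standing past the end stop end of the bookend. Origin centre of underside. To be left alone.
- masking_tape: roll of masking tape, 98 mm across, 25 mm high, loose, lying flat past the end stop end of the bookend. Origin centre of underside. To be left alone.
- ink_jar: small ink jar 48 x 48 x 58 mm, loose, standing past the fixed end of the bookend. Origin centre of underside. To be left alone.

How it is judged (in metres and radians):
On the way, in this order (a step that is already met when the one before it is completed fails the run):
1. the release paddle is pressed down while the jaw is still near the box (value of joint tab above 0.0045 m and value of joint jaw below 0.06 m), for 0.1 s.
2. the jaw is pushed back to the end stop (value of joint jaw above 0.095 m), for 0.1 s.
At the end, for the whole second after the job is handed in: The jaw stands within 5 mm of its end stop, the paddle is let go and has sprung up, and the index box is at rest within 12 mm of where it stood (value of joint jaw above 0.095 m and value of joint tab below 0.004 m and linear speed of index_box below 0.02 m/s and distance of index_box from where it was at the start of the episode below 0.012 m); the robot touches nothing.
It fails at once if the index box is shifted by more than 12 mm, lifted or tipped (distance of index_box from where it was at the start of the episode above 0.012 m or angle between index_box's own z axis and vertical above 0.15 rad).
It fails at once if the stapler, glue stick, tape roll or ink jar is knocked over, lifted or shifted by more than 20 mm (distance of any of stapler, glue_stick, masking_tape, ink_jar from where it was at the start of the episode above 0.02 m or angle between any of glue_stick, ink_jar's own z axis and vertical above 0.5 rad).
It also fails if it takes over 35 s, if anything falls off the work surface, if the arm or the gripper's body presses on something with over 40 N, if the wrist force passes 120 N, or if a joint passes its speed limit or range.

### The arm

A 6-joint arm with a two-finger parallel gripper is mounted at the origin on a cart in front of the work surface, level with it; the furniture and walls round the work are solid. World frame = base frame: x ahead of the robot, y to its left, z up, the work surface at z = 0. Lengths are in mm, angles in rad, forces in N, time in s.
With the tool pointing down it reaches from about 350 to 850 mm from the base axis. Payload 8.1 kg.
Tool frame: the origin (TCP) lies midway between the tips of the shut fingers; the grasp point (between the pads) lies 19 mm behind it; z points along the fingers, x is the direction in which the jaws open and shut, and the axes are right-handed (so a half turn about z gives the same grasp; the last joint's range is limited). The gripper opens to 93 mm and grips with 3 to 60 N. Pads are 15 mm wide; open, the fingers measure 128 mm over their backs; the gripper's body (75 mm by 188 mm) begins 65 mm behind the grasp point.
Start: joints at [1.212, 0.13, 1.488, -0, 1.523, -0.085], TCP at [162.213, 577.661, 218.635] pointing down, gripper open.
Joint ranges: [-2.96, 2.96], [-0.89, 2.26], [0.02, 2.5], [-1.34, 4.48], [0, 2.73], [-2.66, 2.66]. Speed limits (rad/s): [2.39, 2.39, 2.79, 3.14, 3.14, 3.14].

### API

Orientations are given as a unit quaternion [w, x, y, z].
In Python, from cell import manip gives the robot as it stands.
- The arm moves only by the tool send_rows, never from a script. Its argument "motion" is text: rows parted by semicolons, each of 7 numbers parted by spaces: the shift along the world's x, y, z in m, then the turn, a rotation vector about the world's x, y, z in rad, then the closure, from 0 (fully open) to 1 (shut). A call has 1 to 12 rows; each row is the pose to reach, as a shift and turn from the pose measured when the call began; what a row does not reach only later rows make up. A row lasts 1/10 s, in which the tool goes at most 50 mm and 8.59 degrees, less where a joint would pass 70% of its speed; a pose out of reach is approached as far as the arm can. A call with a gripper value outside its range is refused whole. The fingers move at their own pace and stop on an object; the grip force is fixed at half the most. Time passes only in rows, so rows that repeat a pose let the fingers close. It gives the time, the measured TCP pose, the force and the opening at its end, in the units of the state.
- manip.read_state(): the state, without advancing time (a new reading comes with each control period).
- manip.capture(name): name is "side" or "top"; returns (picture, depth): 420x560x3 uint8, red, green, blue; 420x560 float32, mm along the optical axis (not along the pixel's ray), 0 where there is no reading.
- manip.camera_params(name): a dict with "fx", "fy", "cx", "cy" (pixels), "k1" (the pictures are not rectified: a ray, as slopes to the right and down, at radius r is drawn at 1 + k1 r^2 times it, then the intrinsics apply), "cam_to_world" (4x4, takes a point from camera to world coordinates). Camera axes: x right, y up, looking along -z (the intrinsics and any distortion apply to the point x, -y, -z); pixel columns grow to the right and rows downward; lengths in mm; the calibration is good to about 2 mm. A picture is of the moment at which its call begins. camera_params takes no time and is no camera call.
- manip.job_done(): hands the job in, once; it reports no verdict.
The state is a dict: "time_s": time; "joint_pos": joint angles; "joint_velocities": joint speeds; "joint_torque": joint torques, N m; "position": TCP position; "orientation": TCP orientation; "contact_force": force on the tool from outside, world axes, zero at the start; "moment": the same for the moment, N m; "grip_width": finger opening in mm.
Only numpy, scipy, OpenCV 4.12 (cv2) and the standard library are available. Lean on these libraries where they do the work, as an engineer would, in place of code of your own. Each camera call takes 0.05 s, during which the arm holds its last target. There are 200 camera calls.

## Working session

There is one attempt and no reset: what is moved stays moved. The work goes in short steps, Python scripts to look and compute and a tool call to move; the robot and the scene stay as the last step left them, time stands still between calls to the robot, and variables do not carry over. Pictures are saved under pics/ and viewed, on a budget of 10 in all, crops included, one or two more only if the job needs it, and the job is handed in when it is done.

Besides the shell and the picture viewer there is one more tool, called after "Request:" as name(argument=value, ...) on one line, values as JSON. send_rows: Moves the arm, as the interface text tells. Its arguments: {"type":"object","properties":{"motion":{"type":"string"}},"required":["motion"]}

```bash
mkdir -p pics; cat > h.py <<'E'
import numpy as np, cv2
from cell import manip
def cloud(name):
    im,d=manip.capture(name); p=manip.camera_params(name)
    v,u=np.mgrid[:420,:560].astype(float)
    K=np.array([[p['fx'],0,p['cx']],[0,p['fy'],p['cy']],[0,0,1]])
    s=cv2.undistortPoints(np.stack([u.ravel(),v.ravel()],1)[:,None],K,np.array([p['k1'],0,0,0.]))[:,0]
    d=d.astype(float).ravel()
    P=np.stack([s[:,0]*d,-s[:,1]*d,-d,np.ones_like(d)],1)@np.array(p['cam_to_world']).T
    P=P[:,:3]; P[d==0]=np.nan
    return im,P.reshape(420,560,3)
E
python3 - <<'E'
from h import *
for n in('side','top'):
    im,P=cloud(n); cv2.imwrite(f'pics/{n}0.png',im[...,::-1]); np.savez(f'{n}0.npz',im=im,P=P)
    print(n,np.array(manip.camera_params(n)['cam_to_world'])[:3,3])
print(manip.read_state())
E
```

```text
side [ 569.91058167 -796.22856587  539.42230894]
top [566.0001838  -55.20935673 920.21302843]
{'time_s': 0.1, 'joint_pos': array([ 1.21161141e+00,  1.31100682e-01,  1.48915245e+00,  8.27976933e-06,
        1.52304645e+00, -8.54018522e-02]), 'joint_velocities': array([-0.00010298, -0.00060413, -0.0016115 , -0.00054429, -0.00145621,
       -0.00115946]), 'joint_torque': array([ 9.08987113e-04, -5.61339390e+01, -4.93097699e+01,  7.70687638e-02,
        2.89479975e-02, -3.33123728e-05]), 'position': array([162.01672072, 577.16646836, 217.69323668]), 'orientation': array([ 4.52094723e-04,  7.96986508e-01,  6.03996504e-01, -7.23898191e-04]), 'contact_force': array([-0.75520249, -0.49489634, -0.76756534]), 'moment': array([-0.02983024, -0.02580729, -0.02631895]), 'grip_width': 92.92269725237418}
```

View pics/top0.png

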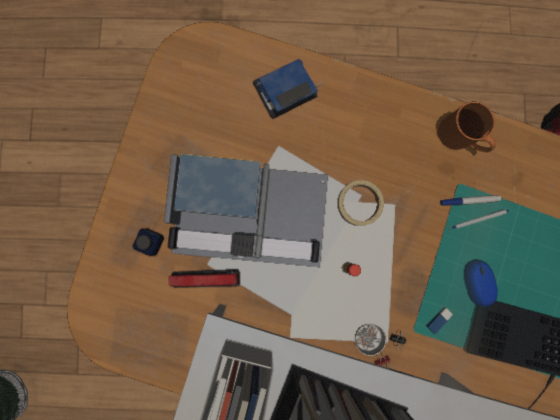

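View pics/side0.png

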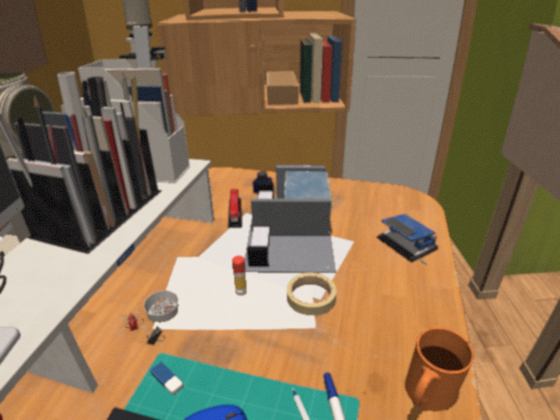

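Top view: the paddle is at about (243,244), the jaw plate at column 262, the end stop at (315,251), and the box at (216,187). The stapler is at (204,279), the glue stick at (354,269) and the tape at (361,203). A shelf fills the lower part of the picture. Next I'll measure these.

```bash
python3 - <<'E'
from h import *
np.set_printoptions(precision=1,suppress=True)
z=np.load('top0.npz');P=z['P'];im=z['im']
for u,v in[(243,244),(243,240),(243,248),(237,244),(249,244),(262,215),(262,240),(264,190),(315,251),(200,242),(290,250),(216,187),(175,190),(204,279),(300,200),(210,340),(300,355),(450,385),(230,335),(245,375),(353,269)]: print(u,v,P[v,u],im[v,u])
# base frame: base plate edge fit at z 2..10 ; jaw/fixed tops z 98-110
m=(abs(P[...,2]-105)<5)&(np.mgrid[:420,:560][0]<275)&(np.mgrid[:420,:560][1]<285)
n,l,st,c=cv2.connectedComponentsWithStats(m.astype(np.uint8))
for i in range(1,n):
    if st[i,4]>60:
        q=P[l==i]; r=cv2.minAreaRect(q[:,:2].astype(np.float32)); print('top105',st[i],r,cv2.boxPoints(r).tolist())
# paddle: dark pixels
g=im.max(2).astype(int); U=np.mgrid[:420,:560]
m=(g<75)&(U[0]>228)&(U[0]<262)&(U[1]>222)&(U[1]<262)&(abs(P[...,2]-70)<8)
q=P[m];print('pad',m.sum(),cv2.minAreaRect(q[:,:2].astype(np.float32)),q.mean(0),np.median(q[:,2]))
h=P[...,2]
for y in range(-500,500,100):
    s=P[(abs(P[...,1]-y)<50)&(h>130)]
    if len(s):print(y,s.min(0),s.max(0))
E
```

```text
243 244 [556.5 -10.1  70.3] [51 49 50]
243 240 [564.3  -9.9  69.8] [54 53 53]
243 248 [nan nan nan] [58 58 58]
237 244 [556.3   1.5  72.7] [55 55 56]
249 244 [556.7 -21.8  70.2] [60 58 60]
262 215 [612.4 -46.4 103. ] [101  99  99]
262 240 [565.1 -46.8  34.1] [105 103 103]
264 190 [659.9 -49.2 105.5] [101 101 100]
315 251 [ 545.1 -153.6   56. ] [50 48 49]
200 242 [558.3  80.4  29.4] [168 163 165]
290 250 [ 545.6 -104.9   28.7] [173 167 169]
216 187 [664.8  43.2  94.9] [ 80  93 104]
175 190 [658.5 124.   83.8] [46 49 52]
204 279 [484.6  67.6  46.9] [134  54  53]
300 200 [ 652.  -125.8    3.2] [103 105 107]
210 340 [391.7  37.5 168.3] [153 152 151]
300 355 [ 367.4 -118.1  165.3] [151 151 151]
450 385 [ 277.5 -433.9   56.4] [76 70 65]
230 335 [399.9   3.7 164. ] [155 155 154]
245 375 [360.1 -27.5 256.3] [54 51 48]
353 269 [ 512.4 -224.6   87. ] [167  70  59]
top105 [164 154  14  70 452] ((659.701416015625, 129.11837768554688), (12.956409454345703, 132.7837371826172), 85.81539154052734) [[593.0138549804688, 127.5020751953125], [725.4435424804688, 117.81280517578125], [726.3889770507812, 130.73468017578125], [593.9592895507812, 140.4239501953125]]
top105 [254 164  15  95 594] ((620.56689453125, -44.85773849487305), (11.944547653198242, 180.23350524902344), 85.70606994628906) [[530.2559814453125, -44.0659294128418], [709.9835205078125, -57.56056594848633], [710.8778076171875, -45.6495475769043], [531.1502685546875, -32.154911041259766]]
pad 450 ((554.895751953125, -8.004997253417969), (41.733951568603516, 41.84381103515625), 86.0254135131836) [555.3  -8.2  70.7] 70.62157898675486
-500 [ 247.8 -549.9  150.4] [ 291.  -450.1  170.7]
-400 [ 251.7 -449.9  150.9] [ 319.5 -350.1  170.6]
-300 [ 253.6 -350.   149.5] [ 348.7 -250.   256.5]
-200 [ 285.3 -250.   148.8] [ 379.  -150.1  331.8]
-100 [ 256.5 -149.9  150. ] [409.1 -50.  386.9]
0 [256.3 -50.  149.8] [437.1  50.  400.3]
100 [252.7  50.  161.3] [416.1  98.8 169.9]
```

```bash
python3 - <<'E'
import cv2
a=cv2.imread('pics/top0.png')[140:300,150:340]
cv2.imwrite('pics/crop0.png',cv2.resize(a,None,fx=4,fy=3.75,interpolation=cv2.INTER_CUBIC))
E
```

```text
(no output)
```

View pics/crop0.png

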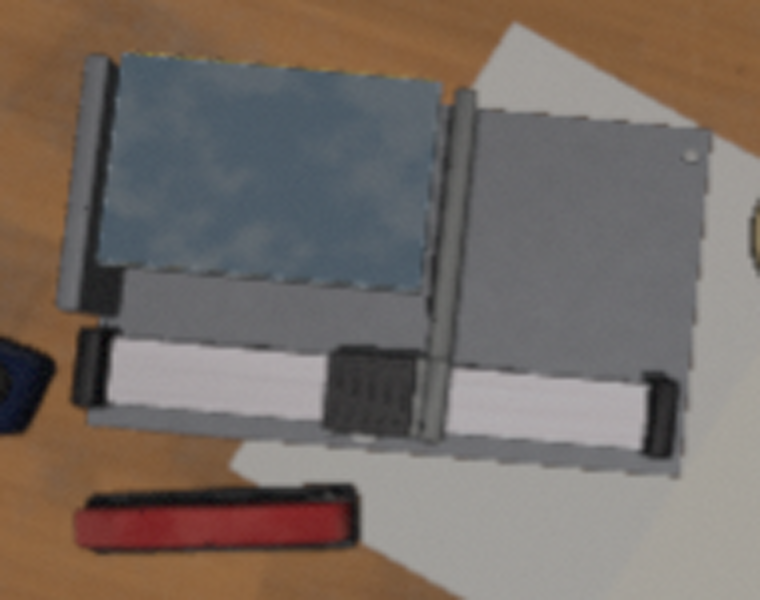

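The crop shows the paddle at crop (370,390), tight against the jaw at (440,…), and the end stop at (660,415). The shelf and books stand between the robot and the bookend, so I need their height profile.

```bash
python3 - <<'E'
from h import *
A=[np.load(f+'0.npz')['P'].reshape(-1,3) for f in('top','side')]
Q=np.vstack(A);Q=Q[~np.isnan(Q).any(1)]
H=np.zeros((13,18),int)
for x,y,z in Q[(Q[:,0]>-150)&(Q[:,0]<500)&(abs(Q[:,1])<450)&(Q[:,2]<900)]:
    i,j=int((x+150)//50),int((450-y)//50); H[i,j]=max(H[i,j],z)
print('cols y',list(range(425,-450,-50)))
for i in range(12,-1,-1): print(-125+50*i,H[i])
E
```

```text
cols y [425, 375, 325, 275, 225, 175, 125, 75, 25, -25, -75, -125, -175, -225, -275, -325, -375, -425]
475 [ 0  1  4  4  5  4 50 53 53 36  4  6  4 87  5  4  5  8]
425 [  0   3   4   4   4   5   5 167 169 168 169   5   4   4   4   5   6  18]
375 [  0   3   5   3   4   4   3 169 338 400 365 171 169 169 156  29  16  18]
325 [  0   0   4   5   5   4   5 169 472 398 352 410 410 389 169 169 169 168]
275 [  0   0   0   3   3   5   4 169 408 407 381 411 431 432 420 317 169 170]
225 [  0   0   0   0   0   0   4   0 408 408 363 364 367 367 388 170 169 169]
175 [  0   0   0   0   0   0   0   0   0   0   0   0 356 366 398 363 280 172]
125 [  0   0   0   0   0   0   0   0 360 368   0   0   0   0 200 179 177   3]
75 [  0   0   0   0   0   0   0   0 396 396 378   0   0   0   0   0   0   0]
25 [  0   0   0   0   0   0   0 396 396 396 387   0   0   0   0   0   0   0]
-25 [  0   0   0   0   0   0   0 396 396  33 109   0   0   0   0   0   0   0]
-75 [ 0  0  0  0  0  0  0  0 15 65 72  0  0  0  0  0  0  0]
-125 [ 0  0  0  0  0  0  0  2 15 15 15  0  0  0  0  0  0  0]
```

Request:
send_rows(motion="0.05 0 0.05 0 0 0 1;0.1 0 0.1 0 0 0 1;0.13 0 0.13 0 0 0 1;0.13 0 0.13 0 0 0 1")

```text
time_s: 0.5
position: [294.4, 577.0, 350.3]
orientation: [0.0, 0.797, 0.604, 0.0]
contact_force: [-0.3, 0.6, 0.4]
grip_width: 65.6
```

```bash
python3 -c "
from h import *
s=manip.read_state();print(s['time_s'],s['joint_pos'],s['position'],s['orientation'],s['contact_force'])"
```

```text
0.5 [ 1.02035973e+00  2.49452695e-01  1.11708701e+00 -8.11862656e-04
  1.77441213e+00 -2.75710741e-01] [294.38578241 576.99716141 350.25049582] [2.53724532e-04 7.97320828e-01 6.03555496e-01 4.43064657e-04] [-0.31390846  0.6463878   0.4206892 ]
```

Request:
send_rows(motion="0.05 -0.05 0.05 0 0.1 0 1;0.1 -0.1 0.1 0 0.2 0 1;0.1 -0.1 0.1 0 0.3 0 1;0.1 -0.1 0.1 0 0.3 0 1")

```text
time_s: 0.9
position: [398.6, 473.7, 449.1]
orientation: [-0.091, 0.79, 0.594, -0.121]
contact_force: [-0.6, -0.4, -1.6]
grip_width: 33.8
```

```bash
python3 -c "
from h import *
s=manip.read_state();print(s['time_s'],s['joint_pos'],s['position'],s['orientation'],s['contact_force'])"
```

```text
0.9 [ 0.67364085  0.45491462  0.71447579  0.23279023  2.20040411 -0.50056944] [398.59766188 473.72194344 449.08263811] [-0.09088864  0.78982346  0.59429115 -0.12139269] [-0.56945529 -0.35635683 -1.64845446]
```

Request:
send_rows(motion="0.04 -0.03 0.03 0.1 0 0 1;0.08 -0.06 0.06 0.2 -0.1 0 1;0.1 -0.1 0.1 0.3 -0.2 0.1 1;0.1 -0.1 0.1 0.4 -0.3 0.2 1;0.1 -0.1 0.1 0.4 -0.3 0.2 1")

```text
time_s: 1.4
position: [500.2, 370.6, 553.9]
orientation: [-0.141, 0.702, 0.688, 0.114]
contact_force: [-0.3, -0.0, 0.6]
grip_width: 0.9
```

```bash
cat > kin.py <<'E'
from h import *
from scipy.spatial.transform import Rotation as R
from scipy.optimize import least_squares
D=[([1.21161141,.131100682,1.48915245,0,1.52304645,-.0854018522],[162.01672072,577.16646836,217.69323668],[4.52e-4,.796986508,.603996504,-7.2e-4]),
([1.02035973,.249452695,1.11708701,-8.1e-4,1.77441213,-.275710741],[294.38578241,576.99716141,350.25049582],[2.5e-4,.79732,.60355,4.4e-4]),
([.67364085,.45491462,.71447579,.23279023,2.20040411,-.50056944],[398.59766188,473.72194344,449.08263811],[-.09088864,.78982346,.59429115,-.12139269])]
def rows(q):
    e=np.eye(3);r=lambda a,t:R.from_euler(a,t).as_matrix()
    R1=r('z',q[0]);R2=R1@r('y',q[1]);R3=R2@r('y',q[2]);R4=R3@r('z',q[3]);R5=R4@r('y',q[4])
    # unknowns: a1,b,d1,L2,a3,L3,b4,Lt,a5
    return np.stack([R1[:,0],R1[:,1],e[2],R2[:,2],R3[:,0],R3[:,2],R4[:,1],R5[:,2],R5[:,0]],1),R5
E
python3 - <<'E'
from kin import *
np.set_printoptions(precision=3,suppress=True)
s=manip.read_state();print(repr(s['joint_pos']),repr(s['position']),repr(s['orientation']))
D.append((s['joint_pos'],s['position'],s['orientation']))
for q,p,o in D:
    M,R5=rows(q);T=R.from_quat(np.roll(o,-1)).as_matrix()
    print(R5[:,2],T[:,2],(R.from_matrix(R5.T@T)).as_rotvec(),q[5])
A=np.vstack([rows(q)[0] for q,_,_ in D]);b=np.hstack([p for _,p,_ in D])
print(np.linalg.svd(A)[1]);print(np.linalg.lstsq(A,b,rcond=1e-3))
E
```

```text
array([ 0.341,  0.143,  0.905,  0.386,  1.973, -1.035]) array([500.236, 370.563, 553.924]) array([-0.141,  0.702,  0.688,  0.114])
[-0.001 -0.002 -1.   ] [-0.001 -0.002 -1.   ] [-0.     0.     3.056] -0.0854018522
[ 0.001  0.    -1.   ] [ 0.001  0.    -1.   ] [0.    0.    2.866] -0.275710741
[-0.3   -0.001 -0.954] [-0.3   -0.001 -0.954] [ 0.    -0.     2.641] -0.50056944
[-0.035  0.356 -0.934] [-0.035  0.356 -0.934] [-0.     0.     2.106] -1.0354652862118638
[3.966 3.436 2.819 0.467 0.414 0.27  0.199 0.11  0.076]
(array([  0.001,  51.2  , 318.101, 369.096,  61.601, 553.399,   0.001,
       377.453,  -0.   ]), array([0.]), np.int32(9), array([3.966, 3.436, 2.819, 0.467, 0.414, 0.27 , 0.199, 0.11 , 0.076]))
```

```bash
cat >> kin.py <<'E'
prm=np.array([0,51.2,318.1,369.1,61.6,553.4,0,377.45,0])
def ik(p,yaw_toolx,q0):
    T=np.array([[np.cos(yaw_toolx),np.sin(yaw_toolx),0],[np.sin(yaw_toolx),-np.cos(yaw_toolx),0],[0,0,-1.]]).T
    T=np.array([T[0],T[1],T[2]])
    Rt=np.stack([[np.cos(yaw_toolx),np.sin(yaw_toolx),0],[np.sin(yaw_toolx),-np.cos(yaw_toolx),0],[0,0,-1]],1)
    def f(q):
        M,R5=rows(q);R6=R5@R.from_euler('z',np.pi+q[5]).as_matrix()
        return np.r_[(M@prm-p)/100,(R6-Rt).ravel()]
    return least_squares(f,q0)
def arm(q):
    M,_=rows(q);c=np.cumsum(M*prm,1).T  # partial points
    return c[2],c[3],c[4],c[6],c[8]
E
python3 - <<'E'
from kin import *
np.set_printoptions(precision=3,suppress=True)
A=[np.load(f+'0.npz')['P'].reshape(-1,3) for f in('top','side')]
for n,Q in zip(('top','side'),A):
    m=(Q[:,2]>415)&(Q[:,0]>-100)&(Q[:,0]<450)&(abs(Q[:,1])<300)&(Q[:,2]<800);print(n,m.sum(),Q[m][::max(1,m.sum()//8)])
Q=np.vstack(A);Q=Q[(Q[:,0]>120)&(Q[:,0]<450)&(Q[:,1]<130)&(Q[:,1]>-400)&(Q[:,2]>100)&(Q[:,2]<800)]
q=manip.read_state()['joint_pos']
for p in[(555,-8,300),(555,-8,150),(555,-8,65),(547,-105,65),(547,-105,250)]:
    s=ik(p,np.radians(85.8),q);q=s.x;sh,el,fo,w,t=arm(q)
    def dist(a,b):
        u=np.clip(((Q-a)@(b-a))/((b-a)@(b-a)),0,1);d=np.linalg.norm(Q-a-u[:,None]*(b-a),axis=1);i=np.nanargmin(d);return d[i],Q[i]
    print(p,s.cost,q,'elbow',el,'fore',dist(fo,w),'line',dist(el,w),'tool',dist(w,t))
E
```

```text
top 0 []
side 678 [[ 314.352   23.438  471.898]
 [ 315.008   21.657  460.651]
 [ 340.959   16.689  450.222]
 [ 339.652   14.944  439.042]
 [ 335.633   15.512  427.58 ]
 [ 335.292   17.173  415.594]
 [ 268.088 -222.007  429.273]
 [ 284.247 -213.882  420.186]
 [ 259.4   -284.808  417.435]]
(555, -8, 300) 2.624522360925146e-28 [-0.107 -0.011  1.488 -0.     1.664 -1.604] elbow [  1.438  51.339 687.178] fore (np.float64(182.1183644112136), array([314.352,  23.438, 471.898])) line (np.float64(209.44774347013507), array([317.75 ,  18.922, 472.148])) tool (np.float64(164.20721114914912), array([394.118,  10.81 , 273.032]))
(555, -8, 150) 9.069040310471494e-25 [-0.107  0.052  1.698  0.     1.392 -1.604] elbow [ 24.481  48.869 686.704] fore (np.float64(93.85459741386641), array([342.13 ,  16.898, 470.913])) line (np.float64(115.33060519554985), array([343.727,  18.258, 470.686])) tool (np.float64(127.38232862766291), array([430.92 ,  20.817, 156.08 ]))
(555, -8, 65) 1.669767568240595e-30 [-0.107  0.138  1.77   0.     1.234 -1.604] elbow [ 56.009  45.489 683.682] fore (np.float64(43.93215729762
[... 156 characters left out ...]
[430.92 ,  20.817, 156.08 ]))
(547, -105, 65) 6.3060711824747016e-30 [-0.282  0.143  1.764  0.     1.234 -1.779] elbow [ 64.813  34.544 683.425] fore (np.float64(77.12575976216095), array([340.349,  16.21 , 471.083])) line (np.float64(95.16281742007038), array([340.349,  16.21 , 471.083])) tool (np.float64(146.70232478011596), array([408.506, -56.616, 159.331]))
(547, -105, 250) 9.932318057764391e-22 [-0.282  0.003  1.565  0.     1.574 -1.779] elbow [ 15.218  48.897 687.199] fore (np.float64(164.05408927838766), array([317.75 ,  18.922, 472.148])) line (np.float64(189.7795753795508), array([340.349,  16.21 , 471.083])) tool (np.float64(169.05936228928547), array([408.536, -53.191, 167.996]))
```

```bash
python3 - <<'E'
from kin import *
np.set_printoptions(precision=0,suppress=True)
z=np.load('side0.npz');P=z['P'];m=(P[...,2]>400)&(P[...,2]<520)&(P[...,0]>200)&(P[...,0]<450)&(abs(P[...,1]-20)<40)
v,u=np.where(m);print(m.sum(),u.min(),u.max(),v.min(),v.max(),P[m].min(0),P[m].max(0))
a=z['im'][0:200,0:240,::-1].copy()
cv2.imwrite('pics/s1.png',cv2.resize(a,None,fx=3,fy=3))
E
```

```text
683 82 150 26 67 [212. -20. 400.] [344.  50. 472.]
```

View pics/s1.png

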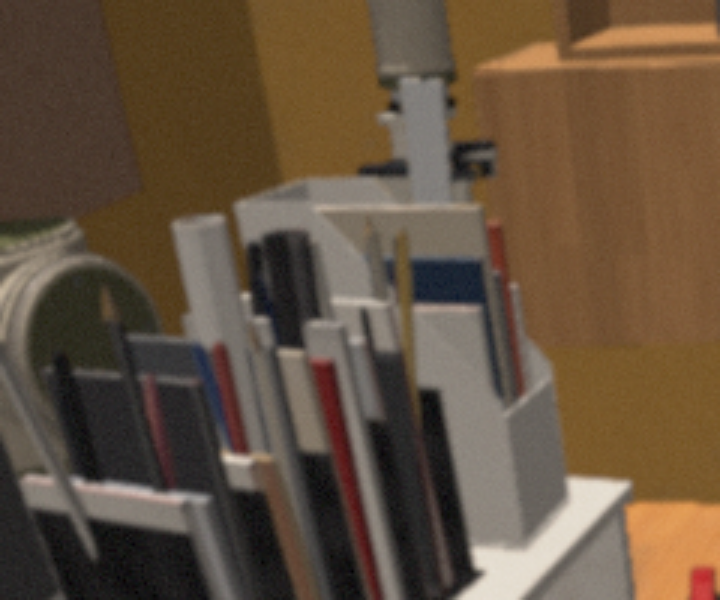

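```bash
python3 - <<'E'
from kin import *
np.set_printoptions(precision=0,suppress=True)
z=np.load('side0.npz');im,P=cloud('side');np.savez('side1.npz',im=im,P=P)
for u,v in[(141,35),(142,45),(141,55),(143,62),(125,80),(150,80),(82,75),(65,90),(158,50)]: print(u,v,z['P'][v,u],P[v,u],z['im'][v,u],im[v,u])
for X in(z['P'],P):
    m=(X[...,2]>415)&(X[...,2]<600)&(X[...,0]>200)&(X[...,0]<450)&(X[...,1]<60)&(X[...,1]>-350)
    v,u=np.where(m);print(m.sum(),np.unique(u//10*10,return_counts=True),X[m].max(0))
E
```

```text
141 35 [329.  20. 454.] [330.  16. 455.] [132 129 126] [132 127 124]
142 45 [328.  17. 435.] [328.  18. 435.] [131 127 124] [128 123 122]
141 55 [323.  18. 416.] [322.  20. 416.] [129 126 123] [129 127 124]
143 62 [324.  21. 402.] [324.  21. 402.] [128 126 123] [128 126 121]
125 80 [ 331. -124.  398.] [ 330. -122.  397.] [92 81 70] [97 87 77]
150 80 [348. -35. 376.] [348. -35. 376.] [119 112  94] [123 113  97]
82 75 [214. -31. 393.] [216. -35. 394.] [139 132 123] [140 133 123]
65 90 [ 270. -221.  409.] [ 271. -223.  410.] [143 136 127] [141 136 127]
158 50 [195. 649. 335.] [  61. 1167.  261.] [65 61 54] [117  86  43]
678 (array([ 30,  50,  60,  70, 130, 140, 150]), array([ 11,  15, 145,  83, 161, 261,   2])) [344.  25. 472.]
680 (array([ 30,  50,  60,  70, 130, 140, 150]), array([ 12,  15, 147,  83, 160, 262,   1])) [344.  24. 472.]
```

```bash
python3 - <<'E'
from kin import *
np.set_printoptions(precision=0,suppress=True)
z=np.load('side1.npz');P=z['P'];im=z['im']
for v in(3,12,20,24,27,30): print(v,[(u,P[v,u].round()) for u in(128,135,141,147)])
t=np.load('top0.npz')['P']
for X in(P,t):
    m=(X[...,2]>470)&(X[...,0]>0)&(X[...,0]<600)&(X[...,1]<150)&(X[...,1]>-500);print(m.sum(),X[m].min(0) if m.any() else '',X[m].max(0) if m.any() else '')
m=(abs(t[...,0]-330)<25)&(abs(t[...,1]-20)<12);print('top there',t[m].max(0))
a=im[0:150,60:260,::-1];cv2.imwrite('pics/s2.png',cv2.resize(a,None,fx=4,fy=4))
E
```

```text
3 [(128, array([ -48., 1165.,  481.])), (135, array([ -16., 1165.,  479.])), (141, array([  10., 1172.,  477.])), (147, array([  39., 1169.,  475.]))]
12 [(128, array([ -57., 1170.,  441.])), (135, array([ -22., 1164.,  439.])), (141, array([   5., 1171.,  437.])), (147, array([  32., 1173.,  435.]))]
20 [(128, array([ -63., 1171.,  406.])), (135, array([ -29., 1170.,  404.])), (141, array([  -1., 1173.,  402.])), (147, array([  26., 1178.,  400.]))]
24 [(128, array([ -65., 1169.,  388.])), (135, array([ -34., 1176.,  385.])), (141, array([  -1., 1163.,  385.])), (147, array([  28., 1159.,  383.]))]
27 [(128, array([ -68., 1169.,  375.])), (135, array([319.,  20., 470.])), (141, array([332.,  18., 470.])), (147, array([344.,  17., 469.]))]
30 [(128, array([ -69., 1165.,  361.])), (135, array([318.,  20., 464.])), (141, array([331.,  16., 464.])), (147, array([343.,  16., 463.]))]
691 [  0.  15. 470.] [343. 150. 546.]
0  
top there [355.  32. 370.]
```

View pics/s2.png

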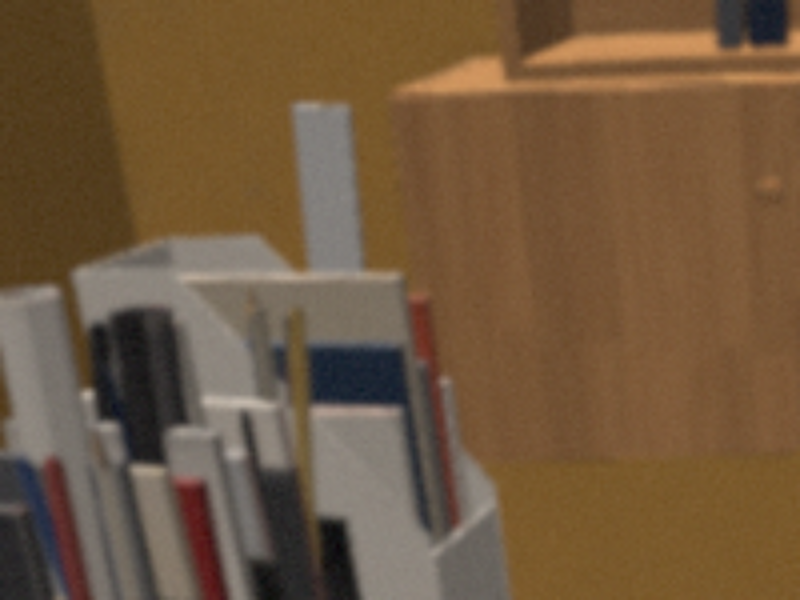

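A thin ruler stands at x 315–344, y≈18, up to z 472 (crop (325,110)). It is right under the forearm's path, so I'll compare lean angles and measure the arm's thickness from the first side picture.

```bash
cat >> kin.py <<'E'
def ikR(p,Rt,q0):
    def f(q):
        M,R5=rows(q);R6=R5@R.from_euler('z',np.pi+q[5]).as_matrix()
        return np.r_[(M@prm-p)/100,(R6-Rt).ravel()]
    return least_squares(f,q0)
def Rt(yaw,lean,):  # lean deg about bookend x: + = wrist towards bookend +y
    y=np.radians(yaw);b=np.radians(-4.2)
    B=np.stack([[np.cos(y),np.sin(y),0],[np.sin(y),-np.cos(y),0],[0,0,-1]],1)
    return R.from_rotvec(-np.radians(lean)*np.array([np.cos(b),np.sin(b),0])).as_matrix()@B
def dist(Q,a,b):
    u=np.clip(((Q-a)@(b-a))/((b-a)@(b-a)),0,1);return np.linalg.norm(Q-a-u[:,None]*(b-a),axis=1),u
E
python3 - <<'E'
from kin import *
np.set_printoptions(precision=2,suppress=True)
s0=np.load('side0.npz')['P'];s1=np.load('side1.npz')['P'];q=np.array(D[0][0])
sh,el,fo,w,t=arm(q)
m=(abs(s0-s1).max(2)>60)
for n,(a,b) in{'fore':(fo,w),'tool':(w,t)}.items():
    X=s0[m];d,u=dist(X,a,b);k=d<160
    for lo in np.arange(0,1,.1):
        g=k&(u>lo)&(u<=lo+.1)
        if g.sum()>5: print(n,lo,g.sum(),np.percentile(d[g],[5,50,95]))
Q=np.vstack([s1.reshape(-1,3),np.load('top0.npz')['P'].reshape(-1,3)]);Q=Q[(Q[:,0]>130)&(Q[:,0]<450)&(Q[:,1]<130)&(Q[:,1]>-450)&(Q[:,2]>100)&(Q[:,2]<500)]
q=np.array([-.1,.14,1.77,0,1.23,-1.6])
for p in[(555,-8,64),(552,-50,64),(548,-105,64)]:
  for L in(30,20,10,0,-5,-10,-15,-20,-25,-30):
    r=ikR(p,Rt(85.8,L),q);sh,el,fo,w,t=arm(r.x)
    d,_=dist(Q,fo,w);i=d.argmin();d2=dist(Q,w,t)[0]; 
    print(p,L,round(r.cost,4),'fore %.0f'%d[i],Q[i].round(),'tool %.0f'%d2.min(),'w',w.round(),r.x)
E
```

```text
fore 0.9 587 [ 94.77 125.35 156.5 ]
tool 0.2 225 [37.57 41.55 45.09]
tool 0.30000000000000004 316 [37.09 41.18 45.29]
tool 0.4 191 [32.79 41.98 46.53]
tool 0.5 104 [32.24 39.87 50.67]
tool 0.6000000000000001 222 [26.1  79.97 99.39]
tool 0.7000000000000001 202 [33.08 63.01 92.06]
tool 0.8 29 [43.61 49.67 61.69]
(555, -8, 64) 30 0.0 fore 106 [315.  22. 472.] tool 122 w [569. 180. 391.] [ 0.22  0.31  1.67 -0.51  1.35 -1.11]
(555, -8, 64) 20 0.0 fore 80 [327.  22. 471.] tool 121 w [564. 121. 419.] [ 0.12  0.22  1.72 -0.36  1.29 -1.26]
(555, -8, 64) 10 0.0 fore 54 [343.  20. 471.] tool 124 w [560.  57. 436.] [ 0.01  0.17  1.75 -0.18  1.24 -1.43]
(555, -8, 64) 0 0.0 fore 44 [341.  15. 471.] tool 127 w [555.  -8. 441.] [-0.11  0.14  1.77  0.    1.23 -1.6 ]
(555, -8, 64) -5 0.0 fore 48 [341.  15. 471.] tool 129 w [553. -41. 440.] [-0.17  0.14  1.77  0.09  1.24 -1.69]
(555, -8, 64) -10 0.0 fore 58 [341.  15. 471.] tool 131 w [550. -73. 436.] [-0.22  0.15  1.77  0.18  1.25 -1.78]
(555, -8, 64) -15 0.0 fore 72 [341.  15. 471.] tool 132 w [ 548. -105.  429.] [-0.28  0.16  1.77  0.27  1.27 -1.87]
[... 1993 characters left out ...]
 fore 92 [341.  15. 471.] tool 150 w [ 546. -138.  440.] [-0.34  0.16  1.75  0.09  1.26 -1.86]
(548, -105, 64) -10 0.0 fore 103 [ 348. -118.  402.] tool 152 w [ 543. -170.  436.] [-0.39  0.18  1.73  0.17  1.28 -1.95]
(548, -105, 64) -15 0.0 fore 98 [ 347. -121.  403.] tool 154 w [ 541. -202.  429.] [-0.45  0.21  1.71  0.25  1.32 -2.02]
(548, -105, 64) -20 0.0 fore 95 [ 345. -121.  403.] tool 155 w [ 539. -234.  419.] [-0.5   0.25  1.69  0.32  1.36 -2.09]
(548, -105, 64) -25 0.0 fore 95 [ 345. -121.  403.] tool 157 w [ 536. -264.  406.] [-0.54  0.29  1.67  0.39  1.41 -2.15]
(548, -105, 64) -30 0.0 fore 89 [ 304. -163.  410.] tool 158 w [ 534. -293.  391.] [-0.59  0.34  1.64  0.45  1.45 -2.2 ]
```

```bash
cat > go.py <<'E'
from kin import *
import sys
np.set_printoptions(precision=4,suppress=True)
def rel(p,L=-20,yaw=-4.2):
    s=manip.read_state();c=R.from_quat(np.roll(s['orientation'],-1))
    print(s['time_s'],'pos',s['position'].round(1),'F',s['contact_force'].round(1),'shift m',(np.array(p)-s['position'])/1000,'rotvec',(R.from_matrix(Rt(yaw,L))*c.inv()).as_rotvec(),'grip',s['grip_width'])
if __name__=='__main__': rel([float(a) for a in sys.argv[1:4]])
E
python3 go.py 557 -6 250; python3 - <<'E'
from kin import *
for yaw in(-4.2,175.8):
  q=np.array([-.34,.19,1.76,.35,1.3,-.4])
  for p in [(557,-6,250),(557,-6,66),(549,-105,66)]:
    r=ikR(p,Rt(yaw,-20),q);print(yaw,r.cost,r.x.round(2));q=r.x
E
```

```text
1.45 pos [499.4 371.5 552.4] F [-0.3 -1.1 -0.1] shift m [ 0.0576 -0.3775 -0.3024] rotvec [-0.0215  0.5169 -1.5292] grip 0.3386243803912078
-4.2 5.510259102447442e-22 [-0.33  0.03  1.58  0.34  1.62 -0.26]
-4.2 6.079745233327462e-22 [-0.33  0.19  1.76  0.35  1.31 -0.37]
-4.2 9.93920754134067e-31 [-0.5   0.25  1.69  0.32  1.36 -0.52]
175.8 6.28389744035382e-25 [-0.33  0.03  1.58  0.34  1.62 -3.4 ]
175.8 6.152488332272515e-22 [-0.33  0.19  1.76  0.35  1.31 -3.51]
175.8 3.574250227558626e-30 [-0.5   0.25  1.69  0.32  1.36 -3.66]
```

Request:
send_rows(motion="0.005 -0.031 0 -0.002 0.043 -0.127 1;0.01 -0.063 0 -0.004 0.086 -0.255 1;0.015 -0.094 0 -0.005 0.129 -0.382 1;0.02 -0.126 0 -0.007 0.172 -0.51 1;0.025 -0.157 0 -0.009 0.215 -0.637 1;0.03 -0.189 -0.01 -0.011 0.258 -0.765 1;0.035 -0.22 -0.03 -0.013 0.302 -0.892 1;0.04 -0.252 -0.05 -0.014 0.345 -1.019 1;0.045 -0.283 -0.08 -0.016 0.388 -1.147 1;0.05 -0.315 -0.11 -0.018 0.431 -1.274 1;0.055 -0.346 -0.15 -0.02 0.474 -1.402 1;0.058 -0.377 -0.19 -0.0215 0.517 -1.529 1")

```text
time_s: 2.65
position: [557.2, -5.3, 361.3]
orientation: [-0.174, 0.984, -0.039, 0.005]
contact_force: [1.3, -0.2, 0.3]
grip_width: 0.6
```

```bash
python3 go.py 557 -6 120
```

```text
2.65 pos [557.2  -5.3 361.3] F [ 1.3 -0.2  0.3] shift m [-0.0002 -0.0007 -0.2413] rotvec [-0.0002 -0.004   0.005 ] grip 0.5954700393458771
```

Request:
send_rows(motion="0 -0.001 -0.045 0 0 0 1;0 -0.001 -0.09 0 0 0 1;0 -0.001 -0.13 0 0 0 1;0 -0.001 -0.17 0 0 0 1;0 -0.001 -0.21 0 0 0 1;0 -0.001 -0.241 0 0 0 1;0 -0.001 -0.241 0 0 0 1")

```text
time_s: 3.35
position: [552.7, -4.5, 114.0]
orientation: [-0.175, 0.984, -0.04, -0.001]
contact_force: [0.3, 0.2, -0.9]
grip_width: 0.7
```

```bash
python3 go.py 557 -6 80; python3 - <<'E'
from h import *
b,_=cloud('side');a,_=cloud('top')
cv2.imwrite('pics/m1.png',np.hstack([cv2.resize(a[150:330,140:340],None,fx=2,fy=2),cv2.resize(b[0:300,100:360],None,fx=1.5,fy=1.5)[:360]])[...,::-1])
E
```

```text
3.35 pos [552.7  -4.5 114. ] F [ 0.3  0.2 -0.9] shift m [ 0.0043 -0.0015 -0.034 ] rotvec [-0.0033 -0.0159  0.0046] grip 0.7485323326651848
```

View pics/m1.png

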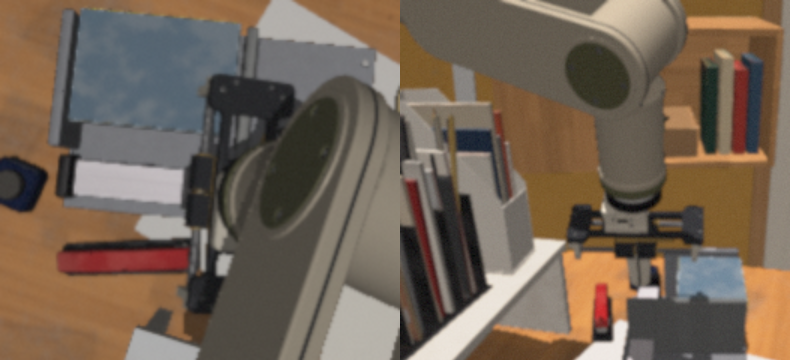

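```bash
python3 - <<'E'
from kin import *
q=manip.read_state()['joint_pos'];sh,el,fo,w,t=arm(q)
for n in('side','top'):
    im,P=cloud(n);X=P.reshape(-1,3);X=X[~np.isnan(X).any(1)];X=X[X[:,2]>440]
    d,u=dist(X,fo,w)
    for lo in np.arange(0,1,.1):
        g=(d<110)&(u>lo)&(u<=lo+.1)&(u<1)
        if g.sum()>20: print(n,round(lo,1),g.sum(),np.percentile(d[g],[5,50,90,99]).round())
    b=X[(d<110)&(u>.3)&(u<.95)]
    print(len(b),b[b[:,0]<360][:,2].min() if (b[:,0]<360).any() else '')
E
```

```text
side 0.1 48 [104. 108. 110. 110.]
side 0.4 59 [57. 60. 61. 62.]
side 0.5 312 [56. 60. 66. 69.]
side 0.6 982 [63. 66. 73. 77.]
side 0.7 1377 [64. 67. 74. 78.]
side 0.8 1810 [48. 68. 77. 81.]
side 0.9 1911 [50. 69. 78. 82.]
5446 462.74601612155095
top 0.6 638 [65. 69. 77. 79.]
top 0.7 6980 [45. 67. 77. 80.]
top 0.8 7711 [45. 67. 78. 81.]
top 0.9 9731 [26. 59. 78. 82.]
20341
```

Request:
send_rows(motion="0.002 -0.001 -0.012 -0.003 -0.016 0.005 1;0.003 -0.001 -0.024 -0.003 -0.016 0.005 1;0.003 -0.001 -0.032 -0.003 -0.016 0.005 1;0.003 -0.001 -0.032 -0.003 -0.016 0.005 1")

```text
time_s: 3.95
position: [560.7, -7.2, 89.4]
orientation: [-0.172, 0.984, -0.035, 0.012]
contact_force: [-0.4, -0.0, -0.1]
grip_width: 0.6
```

```bash
python3 go.py 555 -6 66.5
```

```text
3.95 pos [560.7  -7.2  89.4] F [-0.4 -0.  -0.1] shift m [-0.0057  0.0012 -0.0229] rotvec [ 0.0029  0.0123 -0.0001] grip 0.5898251991760505
```

Request:
send_rows(motion="-0.003 0.001 -0.006 0.003 0.012 0 1;-0.005 0.001 -0.012 0.003 0.012 0 1;-0.005 0.001 -0.012 0.003 0.012 0 1;-0.005 0.001 -0.012 0.003 0.012 0 1")

```text
time_s: 4.35
position: [555.5, -6.1, 77.3]
orientation: [-0.174, 0.984, -0.036, 0.006]
contact_force: [0.6, -0.1, 0.4]
grip_width: 0.6
```

```bash
python3 go.py 555 -6 66.5; python3 go.py 555 -6 66.5
```

```text
4.35 pos [555.5  -6.1  77.3] F [ 0.6 -0.1  0.4] shift m [-0.0005  0.0001 -0.0108] rotvec [-0.0003 -0.0001  0.    ] grip 0.6368198630538775
4.35 pos [555.5  -6.1  77.3] F [ 0.6 -0.1  0.4] shift m [-0.0005  0.0001 -0.0108] rotvec [-0.0003 -0.0001  0.    ] grip 0.6368198630538775
```

Request:
send_rows(motion="0 0 -0.004 0 0 0 1;0 0 -0.007 0 0 0 1;0 0 -0.01 0 0 0 1;0 0 -0.011 0 0 0 1;0 0 -0.011 0 0 0 1;0 0 -0.011 0 0 0 1")

```text
time_s: 4.95
position: [556.0, -6.3, 66.7]
orientation: [-0.174, 0.984, -0.036, 0.007]
contact_force: [0.9, -0.9, 3.9]
grip_width: 0.7
```

Request:
send_rows(motion="0 0 -0.001 0 0 0 1;0 0 -0.001 0 0 0 1;0 -0.004 -0.001 0 0 0 1;-0.001 -0.008 -0.001 0 0 0 1;-0.001 -0.012 -0.001 0 0 0 1;-0.001 -0.016 -0.001 0 0 0 1;-0.0015 -0.02 -0.001 0 0 0 1;-0.0015 -0.02 -0.001 0 0 0 1")

```text
time_s: 5.75
position: [554.5, -27.0, 65.8]
orientation: [-0.174, 0.984, -0.036, 0.007]
contact_force: [1.2, 0.7, 5.9]
grip_width: 0.3
```

Request:
send_rows(motion="-0.0005 -0.006 0 0 0 0 1;-0.001 -0.012 0 0 0 0 1;-0.0015 -0.018 0 0 0 0 1;-0.002 -0.024 0 0 0 0 1;-0.002 -0.03 0 0 0 0 1;-0.002 -0.03 0 0 0 0 1")

```text
time_s: 6.35
position: [552.3, -58.2, 65.8]
orientation: [-0.173, 0.984, -0.037, 0.007]
contact_force: [0.0, -0.4, 6.8]
grip_width: 0.3
```

```bash
cat > jaw.py <<'E'
from kin import *
im,P=cloud('top')
V,U=np.mgrid[:420,:560]
m=(abs(P[...,2]-105)<4)&(U>245)&(U<330)&(V<275)&(P[...,0]>620)
q=P[m][:,:2];ey=np.array([.0743,.9973]);f=np.array([659.7,129.1])
y=(q-f)@ey+154;print('jaw centre bookend y',np.median(y),m.sum(),'jaw est mm',-np.median(y)-14)
cv2.imwrite('pics/j.png',im[...,::-1])
E
python3 jaw.py;python3 go.py 555 -6 66
```

```text
jaw centre bookend y -74.23813856870419 172 jaw est mm 60.23813856870419
6.4 pos [552.3 -58.1  65.8] F [ 0.5 -1.1  6.1] shift m [0.0027 0.0521 0.0002] rotvec [0.0006 0.0004 0.0012] grip 0.7257034271513014
```

Request:
send_rows(motion="-0.0005 -0.006 0 0 0 0 1;-0.001 -0.012 0 0 0 0 1;-0.0015 -0.018 0 0 0 0 1;-0.002 -0.024 0 0 0 0 1;-0.0025 -0.03 0 0 0 0 1;-0.003 -0.036 0 0 0 0 1;-0.003 -0.04 0 0 0 0 1;-0.003 -0.043 0 0 0 0 1;-0.003 -0.043 0 0 0 0 1")

```text
time_s: 7.3
position: [549.0, -102.0, 65.8]
orientation: [-0.173, 0.984, -0.037, 0.007]
contact_force: [0.9, 0.3, 6.0]
grip_width: 0.5
```

```bash
python3 jaw.py;python3 go.py 555 -6 66
```

```text
jaw centre bookend y -117.55407461975045 169 jaw est mm 103.55407461975045
7.35 pos [ 549.  -102.    65.8] F [0.5 0.4 6.8] shift m [0.006  0.096  0.0002] rotvec [ 0.001  -0.0001  0.0017] grip 0.5288674251103797
```

Request:
send_rows(motion="0 -0.003 0 0 0 0 1;-0.0005 -0.006 0 0 0 0 1;-0.0005 -0.009 0 0 0 0 1;-0.0005 -0.009 0 0 0 0 1")

```text
time_s: 7.75
position: [547.9, -109.4, 65.8]
orientation: [-0.175, 0.984, -0.037, 0.006]
contact_force: [1.4, 10.8, 7.5]
grip_width: 0.5
```

```bash
python3 jaw.py;python3 go.py 555 -6 66
```

```text
jaw centre bookend y -120.7180111746489 173 jaw est mm 106.7180111746489
7.8 pos [ 547.9 -109.4   65.7] F [ 2.1 10.4  7.7] shift m [0.0071 0.1034 0.0003] rotvec [-0.0026 -0.0015  0.001 ] grip 0.5004343555559996
```

Request:
send_rows(motion="0 0 0.004 0 0 0 1;0 0 0.01 0 0 0 1;0 0 0.02 0 0 0 1;0 0 0.05 0 0 0 1;0 0 0.09 0 0 0 1;0 0 0.13 0 0 0 1;0 0 0.17 0 0 0 1;0 0 0.17 0 0 0 1")

```text
time_s: 8.6
position: [550.3, -111.2, 243.0]
orientation: [-0.172, 0.984, -0.036, 0.01]
contact_force: [1.3, -0.4, -0.3]
grip_width: 0.6
```

```bash
python3 jaw.py;python3 go.py 555 -6 66; python3 - <<'E'
from h import *
b,_=cloud('side');a=cv2.imread('pics/j.png')[...,::-1]
cv2.imwrite('pics/m2.png',np.hstack([cv2.resize(a[140:320,140:380],None,fx=1.6,fy=2),cv2.resize(b[120:320,180:380],None,fx=1.8,fy=1.8)])[...,::-1])
E
```

```text
jaw centre bookend y -119.32163411174776 175 jaw est mm 105.32163411174776
8.65 pos [ 549.3 -110.8  239.7] F [-0.8 -0.6  0.3] shift m [ 0.0057  0.1048 -0.1737] rotvec [0.0013 0.004  0.0014] grip 0.2750436049098179
```

View pics/m2.png

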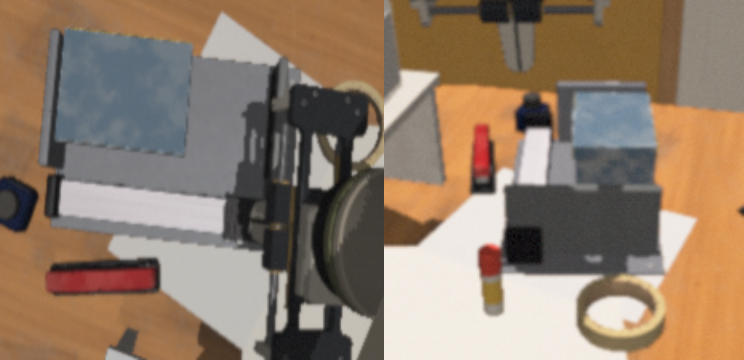

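Request:
send_rows(motion="0 0 0.045 0 0 0 1;0 0.02 0.09 0 0 0 1;0 0.06 0.13 0 0 0 1;0 0.1 0.17 0 0 0 1;0 0.15 0.2 0 0 0 1;0 0.2 0.22 0 0 0 1;0 0.25 0.22 0 0 0 1;0 0.3 0.22 0 0 0 1;0 0.34 0.22 0 0 0 1;0 0.38 0.22 0 0 0 1;0 0.42 0.22 0 0 0 1;0 0.42 0.22 0 0 0 1")

```text
time_s: 9.9
position: [546.5, 314.4, 453.9]
orientation: [-0.174, 0.984, -0.035, 0.004]
contact_force: [-0.2, -0.1, -0.6]
grip_width: 0.4
```

```bash
python3 jaw.py;python3 go.py 555 -6 66; python3 - <<'E'
from kin import *
t0=np.load('top0.npz');_,P=cloud('top');im,_=cloud('top')
f=np.array([659.7,129.1]);ex=np.array([.9973,-.0743]);ey=np.array([.0743,.9973])
def loc(P): d=P[...,:2]-f; return d@ex+94,d@ey+154   # fixed plate centre at x 94,y 154
for n,X in(('before',t0['P']),('after',P)):
    x,y=loc(X);m=(abs(x)<15)&(X[...,2]>60)&(X[...,2]<80)&(y>-130)&(y<60)
    print(n,'paddle y',y[m].min(),y[m].max(),'z',np.median(X[...,2][m]),m.sum())
    m=(x>40)&(x<175)&(X[...,2]>90)&(X[...,2]<98)&(y>-15)&(y<143)
    print(' box',np.median(x[m]),np.median(y[m]),m.sum())
    m=(x>60)&(X[...,2]>100)&(X[...,2]<110)&(y<0);print(' jaw',np.median(y[m]),m.sum())
E
```

```text
jaw centre bookend y -120.6555582238351 265 jaw est mm 106.6555582238351
9.95 pos [547.  312.  454.1] F [-0.6 -0.8  0.3] shift m [ 0.008  -0.318  -0.3881] rotvec [ 0.001  -0.0039 -0.0026] grip 0.5954493766278922
before paddle y -28.425017433800946 32.642996219481276 z 70.64151265982878 347
 box 108.77560116162194 66.48346135649244 4477
 jaw -24.172165308294183 415
after paddle y -115.14788669043804 -65.915585252265 z 70.6761332506506 354
 box 108.99024714578039 66.43816303631803 4477
 jaw -122.55920281026545 427
```

```bash
python3 -c "
from h import *
print(manip.job_done(), manip.read_state()['contact_force'])"
```

```text
the job is handed in; nothing more can be done
the job is handed in; nothing more can be done
```

I pressed the release paddle down with the closed fingertips, pushed the jaw back to the end stop with the paddle held down, then lifted straight off and moved the arm clear. The job was handed in at about 10 s. I leaned the tool 20° to keep the forearm away from a ruler standing up on the shelf.

**Last checks:**
- **Jaw:** it moved 98.4 mm and met the end stop with about 11 N. It did not move back measurably after I let go.
- **Paddle:** its top is at z 70.7 mm, the same as before I started, so it has sprung up.
- **Index box:** it moved less than 0.3 mm.
- **Other objects:** the last picture, taken before the final retreat, shows the stapler, glue stick, tape and ink jar standing where they were. I did not measure them.
- **Contact:** the arm is free, with about 1 N of sensor noise.

**What disagreed:**
- My absolute jaw estimate came out near 106 mm, past the 100 mm limit. The likely cause is an offset in my zero, so I relied on the distance moved and the contact at the stop.
- Some early free-air moves missed the commanded pose by 4–7 mm. I corrected this before pressing.

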